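Pull the wrong cell from the tester with sprung tongs

TASK

A yellow-sleeved cell of the wrong batch sits at the bottom of one of the three test wells: take the orange sprung tongs from their holder, squeeze them on the yellow cell down in its well, lift it out and stand it upright on the floor of the red reject tray beside the yellow cell already there. Then put the tongs back in their holder, jaws down, let go of them, and press the green start button fully down and release it to test the two blue cells. The cells are live, so never touch one with the gripper or arm itself; do not disturb the blue cells, the cell already in the tray or the wrapped battery pack, leave the red stop button alone, and do not press start before the cell is in the tray and the tongs are back.

Things in the scene. Friction and masses are not known exactly. Their poses are not given: they have to be found in the camera images.
- tester: Fixed white bench tester, a block 125 mm (x) by 330 mm (y), 130 mm high; origin at the centre of its underside, on the table. Three round wells with black collars open in its flat top at its x 0 and y -115, -35 and +45 mm. A cell stands in each on a floor at z 10 mm, in a round recess 31 mm wide and 5 mm deep, so the cells' tops are at z 75 mm, 55 mm below the mouths.
- well0 (a point): Centre of the mouth (60 mm in diameter, 130 mm above the table) of the well at the tester's y -115 mm; the well keeps this width down to the recess.
- well1 (a point): Centre of the mouth of the well at the tester's y -35 mm.
- well2 (a point): Centre of the mouth of the well at the tester's y +45 mm.
- cell_wrong: The wrong cell: upright cylinder with a yellow sleeve and steel ends, 26 mm in diameter, 65 mm tall, 88 g; in one of the three wells, which one varies. Origin at the centre of its underside, z along its axis, up.
- cell_good1: Good cell, blue sleeve, same size and origin, standing in another well.
- cell_good2: Good cell, blue sleeve, same size and origin, standing in the remaining well.
- tray: Fixed red open reject tray, 110 mm (x) by 200 mm (y), 30 mm high, walls and floor 4 mm thick; origin at the centre of its underside on the table, so its floor is at z 4 mm.
- cell_old: Earlier reject: yellow-sleeved cell of the same size standing loose in the tray, anywhere within 20 mm (tray x) and 50 mm (tray y) of the tray's middle; origin at the centre of its underside.
- holder: Fixed grey tongs holder on a dark 90 by 120 mm foot: an upright pocket open at the top, 50 mm (x) by 92 mm (y) outside and 80 mm high, 6 mm walls (38 by 80 mm inside), floor at z 6 mm; origin at the centre of its underside on the table.
- tongs: Orange sprung tongs, 87 g, 165 mm tall, standing jaws down in the holder. Origin midway between the jaw tips at their lower end, z up; the hinge is at z 159 mm. The two arms lie to +y and -y and close along y. At rest the jaws (20 mm tall, 18 mm wide along x, shallow V) are 51 mm apart inside, 62 mm over their backs, and they spring open when released.
- tongs_grip (a point): Midway between the two grip flats, 118 mm above the tongs' origin, 41 mm below the hinge: a good TCP. Flats: black-ribbed, 18 mm wide, z 98 to 140 mm of the tongs, about 46 mm over their backs at rest (a little wider below); 42 mm and parallel with the jaws 37 mm apart: pinched so, the tongs are firmly held and pass into a well around a cell; about 39 mm with the jaws on a cell.
- tongs_left: The +y arm of the tongs; origin on the hinge, axes as the tongs' at rest, turning about x as it closes (0.08 rad on a cell). Both arms move alike; about 4 N on each flat starts to close them, 10 N brings them onto a cell, more grips it; the jaws move about 3.5 times as far as the flats.
- tongs_right: The -y arm of the tongs; likewise.
- start (a joint): Green spring push button, 28 mm in diameter, travel 6 mm, 5 N fully down; value = how far pressed (m), 0 when up.
- start_top (a point): Centre of the top of the green start button (moves with it); it lies on the tester's top at the tester's x -32, y +122 mm and is pressed straight down.
- stop (a joint): Red stop button beside it, same kind; to be left alone. Value = how far pressed (m).
- stop_top (a point): Centre of the top of the red stop button, at the tester's x +34, y +122 mm.
- pack: Loose battery pack wrapped in white with a black top, 150 by 65 mm and 95 mm high, 0.95 kg, standing beside the tester; origin at the centre of its underside.
There are look-alikes about, which are no part of the job. There is more than one size of the tongs; the one meant has the size given above.

How it is judged (in metres and radians):
On the way, in this order (a step that is already met when the one before it is completed fails the run):
1. both jaws of the tongs grip the yellow cell down in its well (contact force between each of tongs_left, tongs_right and cell_wrong above 0.5 N and z of cell_wrong in the frame of tester below 0.03 m), for 0.2 s.
2. the tongs hold the yellow cell clear above the tester's top (contact force between each of tongs_left, tongs_right and cell_wrong above 0.5 N and z of cell_wrong in the frame of tester above 0.13 m), for 0.1 s.
3. the yellow cell stands upright on the tray's floor, let go by the tongs (x of cell_wrong in the frame of tray between -0.045 and 0.045 m and y of cell_wrong in the frame of tray between -0.09 and 0.09 m and z of cell_wrong in the frame of tray below 0.01 m and angle between cell_wrong's own z axis and vertical below 0.15 rad and contact force between tongs and cell_wrong below 0.05 N and linear speed of cell_wrong below 0.03 m/s), for 0.3 s.
4. the tongs are back in the holder, jaws down, and let go (x of tongs in the frame of holder between -0.022 and 0.022 m and y of tongs in the frame of holder between -0.042 and 0.042 m and z of tongs in the frame of holder below 0.02 m and angle between tongs's own z axis and vertical below 0.3 rad and contact force between the fingers and tongs below 0.05 N and linear speed of tongs below 0.05 m/s), for 0.3 s.
5. the green start button is pressed fully down (value of joint start above 0.0048 m), for 0.05 s.
At the end, for the whole second after the job is handed in: The yellow cell stands upright (0.15 rad) on the tray floor inside its walls, at rest, clear of the tongs; the tongs stand jaws down in the holder pocket (lower end under 20 mm up, within 0.3 rad of upright), let go, at rest; start was pressed 4.8 mm or more and is up again (under 1.5 mm) (x of cell_wrong in the frame of tray between -0.045 and 0.045 m and y of cell_wrong in the frame of tray between -0.09 and 0.09 m and z of cell_wrong in the frame of tray below 0.01 m and angle between cell_wrong's own z axis and vertical below 0.15 rad and contact force between tongs and cell_wrong below 0.05 N and linear speed of cell_wrong below 0.02 m/s and x of tongs in the frame of holder between -0.022 and 0.022 m and y of tongs in the frame of holder between -0.042 and 0.042 m and z of tongs in the frame of holder below 0.02 m and angle between tongs's own z axis and vertical below 0.3 rad and linear speed of tongs below 0.03 m/s and contact force between the fingers and tongs below 0.05 N and value of joint start below 0.0015 m); the robot touches nothing.
It fails at once if the gripper or arm touches a cell (contact force between any of the fingers, the arm and cell_good1 above 0.3 N or contact force between any of the fingers, the arm and cell_good2 above 0.3 N or contact force between any of the fingers, the arm and cell_old above 0.3 N or contact force between any of the fingers, the arm and cell_wrong above 0.3 N).
It fails at once if a good blue cell is disturbed (moved more than 12 mm) (distance of any of cell_good1, cell_good2 from where it was at the start of the episode above 0.012 m).
It fails at once if the cell already in the tray is moved more than 15 mm or tipped, or the battery pack moved more than 15 mm (distance of any of cell_old, pack from where it was at the start of the episode above 0.015 m or angle between cell_old's own z axis and vertical above 0.3 rad).
It fails at once if the red stop button is pressed (value of joint stop above 0.003 m).
It fails at once if start is pressed before the yellow cell is in the tray and the tongs are in the holder (value of joint start above 0.003 m and not ((x of cell_wrong in the frame of tray between -0.045 and 0.045 m and y of cell_wrong in the frame of tray between -0.09 and 0.09 m and z of cell_wrong in the frame of tray below 0.01 m and angle between cell_wrong's own z axis and vertical below 0.15 rad) and (x of tongs in the frame of holder between -0.022 and 0.022 m and y of tongs in the frame of holder between -0.042 and 0.042 m and z of tongs in the frame of holder below 0.02 m and angle between tongs's own z axis and vertical below 0.3 rad))).
It also fails if it takes over 64 s, if anything falls off the work surface, if the arm or the gripper's body presses on something with over 40 N, if the wrist force passes 120 N, or if a joint passes its speed limit or range.

ROBOT

A 7-joint arm with a two-finger parallel gripper is mounted at the origin on the work surface. World frame = base frame: x ahead of the robot, y to its left, z up, the work surface at z = 0. Lengths are in m, angles in degrees, forces in N, time in s.
With the tool pointing down it reaches from about 0.35 to 0.775 m from the base axis. Payload 3.1 kg.
Tool frame: the origin (TCP) lies between the finger pads, 19 mm behind the fingertips; this is the grasp point; z points along the fingers, y is the line along which they close (so a half turn about z gives the same grasp; the last joint's range is limited). The gripper opens to 85 mm and grips with 20 to 120 N. Pads are 22 mm wide; open, the fingers measure 114 mm over their backs; the gripper's body (76 mm by 85 mm) begins 54 mm behind the grasp point. The pads swing forward as they close: fully open they stand 13 mm farther back than shut.
Start: joints at [64.418, 17.813, 0.802, 86.603, -0.252, 75.585, -1.558], TCP at [0.217, -0.506, 0.25] pointing down, gripper open.
Joint ranges: [-154.91, 154.91], [-16.99, 109.72], [-72.82, 74.43], [7.12, 147.25], [-82.49, 262.49], [11.32, 116.49], [-174.64, 174.64]. Speed limits (degrees/s): [159.86, 159.86, 180, 180, 180, 180, 180].

INTERFACE

Orientations are given as [roll, pitch, yaw] about the fixed x, y, z axes, in that order (R = Rz(yaw) Ry(pitch) Rx(roll)).
In Python, from rig import manip gives the robot as it stands. The module is installed in compiled form; this text tells all that it offers.
- The arm moves only by the tool play_rows, never from a script. Its argument "steps" is a list of rows, each a list of 3 entries, a list of its own where there are three numbers: the shift along the world's x, y, z in m, then the turn about the world's z in degrees, then the finger opening in m, from 0 to 0.0854. In form: [[[x, y, z], yaw, claw], ...]. A call has 1 to 12 rows; each row shifts and turns the commanded pose from where the row before left it; what a row does not reach is not made up. A row lasts 1/12 s, in which the tool goes at most 41.7 mm and 7.16 degrees, less where a joint would pass 70% of its speed; a pose out of reach is approached as far as the arm can. A call with a gripper value outside its range is refused whole. The fingers move at their own pace and stop on an object; "newtons" is the grip in N (left out, the last holds). Time passes only in rows, so rows that do not move let the fingers close. It gives the time, the measured TCP pose, the force, the opening and the grip force at its end, in the units of the state.
- manip.read_state(): the state, without advancing time (a new reading comes with each control period).
- manip.read_camera(name): name is "scene" or "side" or "wrist"; returns the picture (480x640x3 uint8, red, green, blue); there is no depth.
- manip.camera_model(name): a dict with "fx", "fy", "cx", "cy" (pixels), "k1" (the pictures are not rectified: a ray, as slopes to the right and down, at radius r is drawn at 1 + k1 r^2 times it, then the intrinsics apply), "xyz" and "rotation" of the camera in the world. Camera axes: x right, y up, looking along -z (the intrinsics and any distortion apply to the point x, -y, -z); pixel columns grow to the right and rows downward; lengths in m; the calibration is good to about 2 mm. A picture is of the moment at which its call begins: read the wrist's pose just before it. camera_model takes no time and is no camera call; for the wrist camera it gives the pose at the moment of the call.
- manip.sign_off(): hands the job in; it is judged then, once.
Trained networks look in the newest picture that a camera, given by its name, has taken for a name from the list of things; names that differ only in an ending like _2 or _b are one class to them, and where a whole thing is asked for, a point or a joint stands for the part that bears it (a point fixed in the world has none). Each returns a list of dicts, best first, with "p" (0 to 1); they miss things now and then, are a little off and sometimes report something else, mostly with a low value. They report only what shows in the picture. A call takes as long as a camera call. They do not tell look-alikes from the thing itself.
- manip.recognise(camera, target): "centre" ([x, y, z] in m, in world coordinates, good to about 4 mm: the middle of the surface that is visible of it).
- manip.outline_of(camera, target): "region" (480x640 bool, what is visible of it).
The state is a dict: "time": time; "joint_positions": joint angles; "dq": joint speeds; "joint_torque": joint torques, N m; "tcp_pos": TCP position; "orientation": TCP orientation; "force": force on the tool from outside, world axes, zero at the start; "moment": the same for the moment, N m; "gripper_width": opening from 0.0 (shut) to 1.0 (fully open); "gripper_force": force on a finger pad.
Only numpy, scipy, OpenCV 4.12 (cv2) and the standard library are available. Lean on these libraries where they do the work, as an engineer would, in place of code of your own. Each camera call takes 0.05 s, during which the arm holds its last target. There are 200 camera calls.

## Working session

There is one attempt and no reset: what is moved stays moved. The work goes in short steps, Python scripts to look and compute and a tool call to move; the robot and the scene stay as the last step left them, time stands still between calls to the robot, and variables do not carry over. Pictures are saved under pics/ and viewed, at most 10 in all, crops included, and the job is handed in when it is done.

Besides the shell and the picture viewer there is one more tool, called after "Request:" by a JSON object that holds its "api" and its "payload". play_rows: Moves the arm, as the interface text tells. Its arguments: {"type":"object","properties":{"steps":{"type":"array","items":{"type":"array"}},"newtons":{"type":"number"}},"required":["steps"]}

```bash
mkdir -p pics
cat > h.py <<'E'
from rig import manip
import numpy as np, cv2
def pix2ray(m,u,v):
    x=(u-m["cx"])/m["fx"]; y=(v-m["cy"])/m["fy"]; xd,yd=x,y
    for _ in range(20):
        s=1+m["k1"]*(x*x+y*y); x,y=xd/s,yd/s
    return np.array(m["xyz"]),np.array(m["rotation"])@np.array([x,-y,-1.])
def at_z(m,u,v,z):
    o,d=pix2ray(m,u,v); return o+d*(z-o[2])/d[2]
def proj(m,p):
    c=np.array(m["rotation"]).T@(np.array(p,float)-np.array(m["xyz"]))
    x,y=c[0]/-c[2],-c[1]/-c[2]; s=1+m["k1"]*(x*x+y*y)
    return m["fx"]*x*s+m["cx"],m["fy"]*y*s+m["cy"]
def save(n,im): cv2.imwrite(f"pics/{n}.png",im[:,:,::-1])
E
python3 - <<'E'
from h import *
print(manip.read_state())
for c in ("scene","side"):
    save(c,manip.read_camera(c)); m=manip.camera_model(c); print(c,np.round(m["xyz"],3),m["fx"],m["k1"])
    for t in ("tester","well0","cell_wrong","cell_good1","tray","cell_old","holder","tongs","tongs_grip","start_top","stop_top","pack"):
        print(t,[(round(d["p"],2),np.round(d["centre"],3).tolist(),np.round(proj(m,d["centre"])).tolist()) for d in manip.recognise(c,t)[:4]])
E
```

```text
{'time': 0.0, 'joint_positions': array([64.41685053, 17.86146014,  0.80108626, 86.69169726, -0.25084633,
       75.58570627, -1.55758457]), 'dq': array([-0.01302407,  0.06328459, -0.00738008, -0.1662475 , -0.06808448,
       -0.04218979,  0.00299358]), 'joint_torque': array([-2.39533238e-04, -3.79915094e+01,  1.45965382e-01, -2.30588025e+01,
        1.22105444e-02,  1.36072139e-02,  1.04650728e-07]), 'tcp_pos': array([ 0.21635237, -0.50490681,  0.24891306]), 'orientation': array([-1.79863037e+02,  6.62459850e-03,  2.32000650e+01]), 'force': array([-0.20750461,  0.26531239, -0.29094892]), 'moment': array([ 0.05981206, -0.01148505, -0.03979573]), 'gripper_force': 0.0, 'gripper_width': 1.0022102078491135}
scene [ 1.258 -0.644  0.777] 530.2122977720576 0.030997798314174638Traceback (most recent call last):
  File "<stdin>", line 6, in <module>
  File "h.py", line 12, in proj
    x,y=c[0]/-c[2],-c[1]/-c[2]; s=1+m["k1"]*(x*x+y*y)
        ~^^^
IndexError: invalid index to scalar variable.
```

```bash
python3 - <<'E'
s=open('h.py').read()
s=s.replace('np.array(m["rotation"])','rot(m)').replace("def pix2ray","""from scipy.spatial.transform import Rotation as Ro
def rot(m):
    r=np.array(m["rotation"]); return Ro.from_euler("xyz",r,degrees=True).as_matrix() if r.shape==(3,) else r
def pix2ray""",1)
open('h.py','w').write(s)
E
python3 - <<'E'
from h import *
for c in ("scene","side"):
    save(c+"1",manip.read_camera(c)); m=manip.camera_model(c); print(c,np.round(m["xyz"],3),m["rotation"],m["fx"],m["k1"])
    for t in ("tester","cell_wrong","cell_good1","tray","holder","tongs","tongs_grip","start_top","stop_top","pack"):
        print(t,[(round(d["p"],2),np.round(d["centre"],3).tolist(),np.round(proj(m,d["centre"])).tolist()) for d in manip.recognise(c,t)[:4]])
E
```

```text
scene [ 1.258 -0.644  0.777] [56.793934   -0.85165005 48.69569191] 530.2122977720576 0.030997798314174638
tester [(0.74, [0.654, -0.037, 0.107], [334.0, 294.0])]
cell_wrong [(0.42, [0.42, 0.218, 0.119], [343.0, 208.0]), (0.38, [0.668, 0.114, 0.158], [390.0, 250.0])]
cell_good1 [(0.48, [0.594, 0.123, 0.15], [368.0, 237.0])]
tray [(0.76, [0.419, -0.269, 0.006], [180.0, 322.0]), (0.16, [0.664, 0.11, 0.152], [387.0, 252.0])]
holder [(0.88, [0.434, 0.22, 0.058], [346.0, 230.0])]
tongs [(0.97, [0.38, 0.104, 0.146], [299.0, 206.0]), (0.82, [0.425, 0.237, 0.129], [350.0, 203.0]), (0.78, [0.303, 0.221, 0.132], [314.0, 187.0]), (0.41, [0.661, 0.34, 0.063], [445.0, 248.0])]
tongs_grip [(0.89, [0.3, 0.216, 0.134], [312.0, 186.0]), (0.82, [0.424, 0.236, 0.124], [349.0, 204.0]), (0.6, [0.378, 0.104, 0.148], [299.0, 205.0])]
start_top [(0.65, [0.595, 0.124, 0.153], [368.0, 236.0])]
stop_top [(0.4, [0.661, 0.11, 0.152], [386.0, 251.0])]
pack [(0.7, [0.664, 0.339, 0.068], [447.0, 248.0])]
side [0.184 0.662 0.722] [  48.47935499    1.00608084 -154.03970131] 463.06457780440064 0.006900851604520213
tester [(0.71, [0.574, 0.057, 0.112], [288.0, 234.0])]
cell_wrong [(0.36, [0.65, 0.119, 0.152], [236.0, 226.0])]
cell_good1 []
tray [(0.67, [0.422, -0.262, -0.004], [405.0, 211.0]), (0.4, [0.423, 0.253, 0.123], [309.0, 326.0])]
holder [(0.78, [0.402, 0.268, 0.028], [318.0, 370.0])]
tongs [(0.98, [0.424, 0.257, 0.121], [308.0, 328.0]), (0.97, [0.277, 0.263, 0.149], [394.0, 353.0]), (0.72, [0.377, 0.112, 0.184], [369.0, 252.0]), (0.57, [0.577, 0.055, 0.116], [287.0, 232.0])]
tongs_grip [(0.82, [0.38, 0.105, 0.184], [370.0, 249.0]), (0.77, [0.275, 0.261, 0.147], [395.0, 354.0]), (0.24, [0.578, 0.056, 0.111], [286.0, 233.0])]
start_top [(0.52, [0.586, 0.13, 0.153], [262.0, 239.0])]
stop_top [(0.47, [0.648, 0.121, 0.153], [237.0, 227.0])]
pack [(0.95, [0.624, 0.376, 0.093], [166.0, 350.0])]
```

View pics/scene1.png

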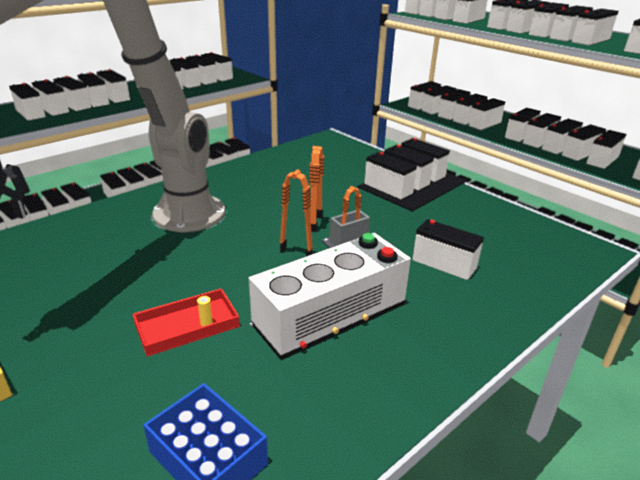

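View pics/side1.png

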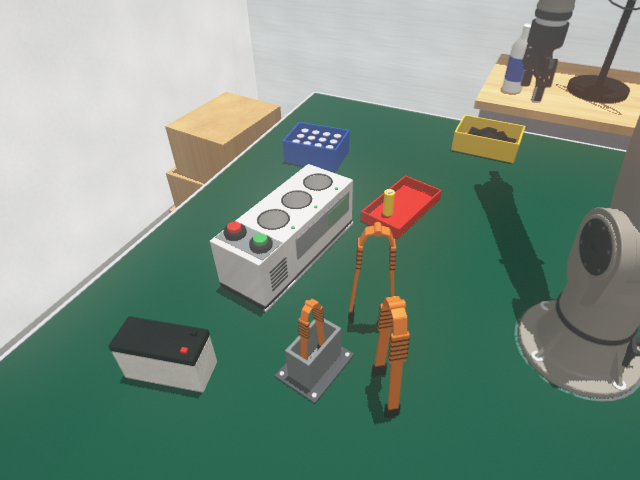

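The scene view shows the tester with its wells at (286,285), (318,273) and (349,261), the tray at (186,322) and the tongs in the holder at (350,205). Two larger loose tongs stand at (297,210) and (316,185). The side view agrees: holder at (315,365), look-alike tongs at (375,265) and (395,350), tray at (402,205).

Request:
{"api": "play_rows", "payload": {"steps": [[[0.017,0.017,0.017],0,0.0854],[[0.017,0.017,0.017],0,0.0854],[[0.017,0.017,0.017],0,0.0854],[[0.017,0.017,0.017],0,0.0854],[[0.017,0.017,0.017],0,0.0854],[[0.017,0.017,0.017],0,0.0854],[[0.017,0.017,0.017],0,0.0854],[[0.017,0.017,0.017],0,0.0854],[[0.017,0.017,0.017],0,0.0854],[[0.017,0.017,0.017],0,0.0854],[[0.017,0.017,0.017],0,0.0854],[[0,0,0],0,0.0854]]}}

```text
time: 2.2
tcp_pos: [0.4089, -0.3137, 0.4406]
orientation: [179.8, -0.5, 23.8]
force: [-0.1, 1.1, -0.5]
gripper_width: 0.999
gripper_force: 0.0
```

Run:
```python
from h import *
m=manip.camera_model("wrist"); im=manip.read_camera("wrist"); save("w1",im); s=manip.read_state()
print(s["tcp_pos"],s["orientation"],s["joint_positions"]); print(m)
for t in ("tray","cell_old"):
    print(t,[(round(d["p"],2),np.round(d["centre"],3).tolist(),np.round(proj(m,d["centre"])).tolist()) for d in manip.recognise("wrist",t)[:4]])
```

```text
[ 0.40650616 -0.31607041  0.4389773 ] [179.83337642  -0.21548611  23.59422549] [ 42.61801102  12.73098504  -8.79386314  67.21423964   1.86589303
  99.93823974 -32.03844154]
{'fx': 425.69807179643385, 'fy': 425.69807179643385, 'cx': 314.6524120345053, 'cy': 229.6089017450192, 'k1': 0.03570569073178847, 'xyz': array([ 0.46791828, -0.28664329,  0.56484389]), 'rotation': array([-14.74373365,  -0.23053279, -66.20622367])}
tray [(0.96, [0.424, -0.255, 0.006], [277.0, 139.0])]
cell_old [(0.94, [0.452, -0.226, 0.067], [258.0, 108.0])]
```

View pics/w1.png

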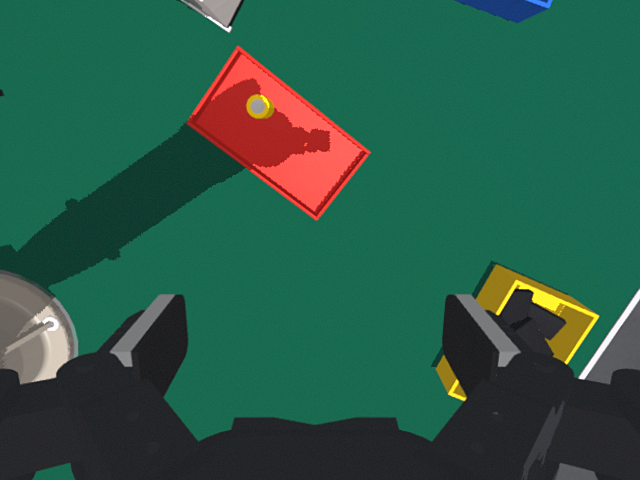

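The wrist view shows the tray with corners at (238,48), (370,152), (317,219) and (189,123). The old cell's top is at (258,106).

Request:
{"api": "play_rows", "payload": {"steps": [[[0.009,0.016,0.006],6.6,0.0854],[[0.009,0.016,0.006],6.6,0.0854],[[0.009,0.016,0.006],6.6,0.0854],[[0.009,0.016,0.006],6.6,0.0854],[[0.009,0.016,0.006],6.6,0.0854],[[0.009,0.016,0.006],6.6,0.0854],[[0.009,0.016,0.006],6.6,0.0854],[[0.009,0.016,0.006],6.6,0.0854],[[0.009,0.016,0],6.6,0.0854],[[0.009,0.016,0],6.6,0.0854],[[0,0,0],0,0.0854],[[0,0,0],0,0.0854]]}}

```text
time: 3.35
tcp_pos: [0.4932, -0.1593, 0.484]
orientation: [-179.9, 0.0, 89.1]
force: [-1.7, -0.6, -0.2]
gripper_width: 0.999
gripper_force: 0.0
```

Run:
```python
from h import *
m=manip.camera_model("wrist"); im=manip.read_camera("wrist"); save("w2",im); s=manip.read_state()
np.save("w2.npy",m,allow_pickle=True)
print(s["tcp_pos"],s["orientation"],s["joint_positions"]); print(m["xyz"],m["rotation"])
for t in ("cell_wrong","cell_good1","well0","tongs","tongs_grip","holder","start_top","stop_top"):
    print(t,[(round(d["p"],2),np.round(d["centre"],3).tolist(),np.round(proj(m,d["centre"])).tolist()) for d in manip.recognise("wrist",t)[:4]])
# tray pose from w1
m1=dict(m,xyz=[0.46791828,-0.28664329,0.56484389],rotation=[-14.74373365,-0.23053279,-66.20622367])
c=np.array([at_z(m1,u,v,.03)[:2] for u,v in [(238,48),(370,152),(317,219),(189,123)]])
print("tray",c.round(4).tolist(),c.mean(0),[np.linalg.norm(c[i]-c[i-1]) for i in range(4)])
print("old",at_z(m1,258,106,.069))
```

```text
[ 0.49290431 -0.16030089  0.48417403] [-1.79876964e+02  6.21203486e-02  8.89484665e+01] [ 31.49440027  15.93997357 -23.08454274  57.64564828   6.57063159
 107.63739811  10.14404235]
[ 0.4941447  -0.09277269  0.60771934] [-15.2208479    0.13314197  -0.95526065]
cell_wrong []
cell_good1 [(0.8, [0.586, -0.111, 0.074], [391.0, 127.0]), (0.74, [0.598, -0.031, 0.074], [404.0, 56.0])]
well0 [(0.89, [0.601, -0.066, 0.13], [416.0, 85.0])]
tongs []
tongs_grip [(0.7, [0.602, -0.066, 0.132], [418.0, 85.0])]
holder []
start_top []
stop_top []
tray [[0.5035, -0.1762], [0.4585, -0.368], [0.3542, -0.3425], [0.4009, -0.1522]] [ 0.42926488 -0.25971901] [np.float64(0.10529990896963674), np.float64(0.19703898964882477), np.float64(0.10742331672996194), np.float64(0.195948702303526)]
old [ 0.45427041 -0.22582881  0.069     ]
```

View pics/w2.png

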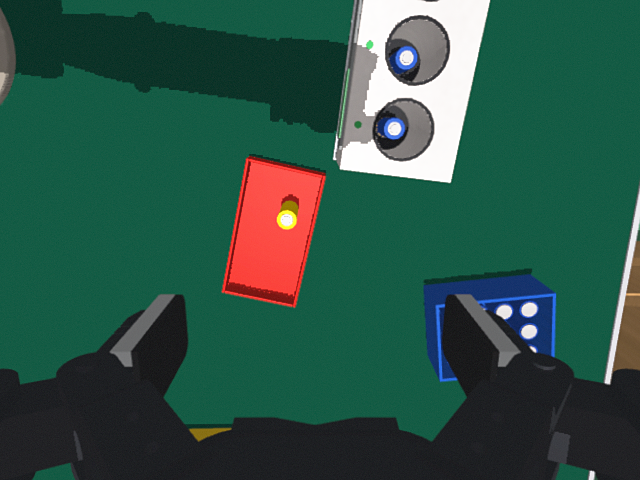

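Wells 0 and 1 hold blue cells at (394,128) and (406,58), so the yellow cell should be in well 2. The tray is at (275,231) with the old cell's top at (287,220). Next I look farther along y.

Request:
{"api": "play_rows", "payload": {"steps": [[[0,0.03,0],0,0.0854],[[0,0.035,0],0,0.0854],[[0,0.035,0],0,0.0854],[[0,0.035,0],0,0.0854],[[0,0.035,0],0,0.0854],[[0,0.035,0],0,0.0854],[[0,0.035,0],0,0.0854],[[0,0.035,0],0,0.0854],[[0,0.035,0],0,0.0854],[[0,0.01,0],0,0.0854],[[0,0,0],0,0.0854],[[0,0,0],0,0.0854]]}}

```text
time: 4.8
tcp_pos: [0.4937, 0.1611, 0.4849]
orientation: [180.0, 0.1, 89.2]
force: [0.0, -1.4, -0.0]
gripper_width: 1.002
gripper_force: 0.0
```

Run:
```python
from h import *
m=manip.camera_model("wrist"); im=manip.read_camera("wrist"); save("w3",im); s=manip.read_state()
np.save("w3.npy",m,allow_pickle=True)
print(s["tcp_pos"],s["orientation"],s["joint_positions"]); print(m["xyz"],m["rotation"])
for t in ("cell_wrong","cell_good1","well0","tongs","tongs_grip","holder","start_top","stop_top"):
    print(t,[(round(d["p"],2),np.round(d["centre"],3).tolist(),np.round(proj(m,d["centre"])).tolist()) for d in manip.recognise("wrist",t)[:4]])
```

```text
[0.49414271 0.1598695  0.4850232 ] [1.79977660e+02 8.26051056e-02 8.90618798e+01] [  1.79506464  17.22674976 -33.26868212  57.11370946   9.92892429
 108.11943728 -28.10470661]
[0.49423824 0.22772151 0.60858824] [-1.52629487e+01  2.16500939e-04 -8.06417046e-01]
cell_wrong [(0.72, [0.614, 0.047, 0.072], [407.0, 253.0])]
cell_good1 [(0.66, [0.601, -0.037, 0.076], [396.0, 313.0])]
well0 [(0.92, [0.604, 0.027, 0.13], [408.0, 284.0])]
tongs [(0.97, [0.385, 0.11, 0.192], [209.0, 235.0]), (0.87, [0.424, 0.248, 0.165], [243.0, 93.0]), (0.69, [0.292, 0.241, 0.19], [98.0, 100.0])]
tongs_grip [(0.74, [0.292, 0.241, 0.192], [96.0, 100.0]), (0.71, [0.423, 0.246, 0.162], [243.0, 95.0]), (0.7, [0.383, 0.107, 0.191], [207.0, 238.0])]
holder [(0.71, [0.421, 0.223, 0.154], [243.0, 119.0]), (0.59, [0.427, 0.245, 0.008], [264.0, 100.0]), (0.33, [0.611, 0.052, 0.075], [405.0, 251.0])]
start_top [(0.72, [0.591, 0.13, 0.152], [405.0, 205.0])]
stop_top [(0.85, [0.654, 0.113, 0.15], [461.0, 219.0])]
```

View pics/w3.png

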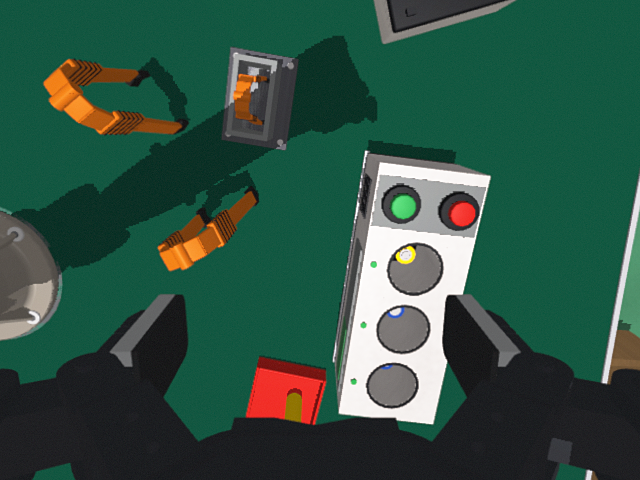

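The yellow cell shows in well 2: mouth (415,269), cell top (406,255). Green is at (403,206) and red at (461,213). The holder with its tongs is at (260,98), and the look-alikes lie well clear.

Run:
```python
from h import *
from scipy.optimize import least_squares
obs=[]
for n,cs in (("w2",[(404,129,0),(418,50,1)]),("w3",[(415,269,2),(403,329,1),(392,385,0)])):
    m=np.load(n+".npy",allow_pickle=True).item(); im=cv2.imread(f"pics/{n}.png"); g=im.min(2)
    for u,v,w in cs:
        mask=(g<175).astype(np.uint8); sub=np.zeros_like(mask); cv2.circle(sub,(u,v),37,1,-1); mk=mask&sub
        # robust ray edge search of the mouth outline
        pts=[]
        gg=cv2.GaussianBlur(g,(3,3),0).astype(float)
        for a in np.arange(0,2*np.pi,.1):
            r=np.arange(19,41,.5); x=u+r*np.cos(a); y=v+r*np.sin(a)
            if y.min()<1: continue
            p=cv2.remap(gg.astype(np.float32),x.astype(np.float32)[None],y.astype(np.float32)[None],1)[0]
            d=np.diff(p); k=d.argmax()
            if d[k]>12: pts.append((x[k],y[k]))
        P=np.array([at_z(m,x,y,.13)[:2] for x,y in pts])
        f=least_squares(lambda q:np.hypot(*(P-q[:2]).T)-q[2],[*np.median(P,0),.03],loss="soft_l1",f_scale=.001)
        print(n,w,f.x.round(4),len(pts),np.abs(f.fun).mean().round(4)); obs.append((w,f.x[:2]))
    save(n+"x",im[:,:,::-1]) if 0 else None
m=np.load("w3.npy",allow_pickle=True).item()
print("start,stop",at_z(m,403,206,.15),at_z(m,462,213,.15))
yl=[-.115,-.035,.045]
def res(q):
    c,s=np.cos(q[2]),np.sin(q[2]); return np.ravel([p-np.array([q[0]-s*yl[w],q[1]+c*yl[w]]) for w,p in obs])
f=least_squares(res,[.6,0,-.2]); q=f.x; print("tester",q[:2],np.degrees(q[2]),f.fun.round(4))
c,s=np.cos(q[2]),np.sin(q[2])
for n,(a,b) in dict(w2=(0,.045),start=(-.032,.122),stop=(.034,.122)).items(): print(n,q[0]+c*a-s*b,q[1]+s*a+c*b)
m2=np.load("w2.npy",allow_pickle=True).item()
C=np.array([at_z(m2,u,v,.03)[:2] for u,v in [(248,157),(325,174),(297,306),(223,292)]]); print("tray2",C.round(4).tolist(),C.mean(0)); print("old2",at_z(m2,287,220,.069))
im=cv2.imread("pics/w3.png")[35:160,205:315]; cv2.imwrite("pics/crop.png",cv2.resize(im,None,fx=4.8,fy=4.8,interpolation=cv2.INTER_CUBIC))
```

```text
w2 0 [ 0.5889 -0.1115  0.0332] 63 0.0003
w2 1 [ 0.5999 -0.0325  0.0333] 63 0.0002
w3 2 [0.611  0.0466 0.0332] 63 0.0003
w3 1 [ 0.5998 -0.0326  0.033 ] 63 0.0002
w3 0 [ 0.5888 -0.1119  0.0332] 63 0.0003
start,stop [0.58986939 0.12810479 0.15      ] [0.65483883 0.11925511 0.15      ]
tester [0.60475867 0.00214475] -7.978791324753597 [ 0.0001  0.0002  0.      0.0001  0.     -0.0001 -0.0001 -0.     -0.
 -0.0002]
w2 0.6110049667859656 0.046709131595430185
start 0.5900028452402845 0.12740554347712688
stop 0.6553639333874528 0.11824431232525111
tray2 [[0.4024, -0.1475], [0.5055, -0.1719], [0.4622, -0.3664], [0.3546, -0.3423]] [ 0.43118573 -0.25703313]
old2 [ 0.45462576 -0.22575244  0.069     ]
```

View pics/crop.png

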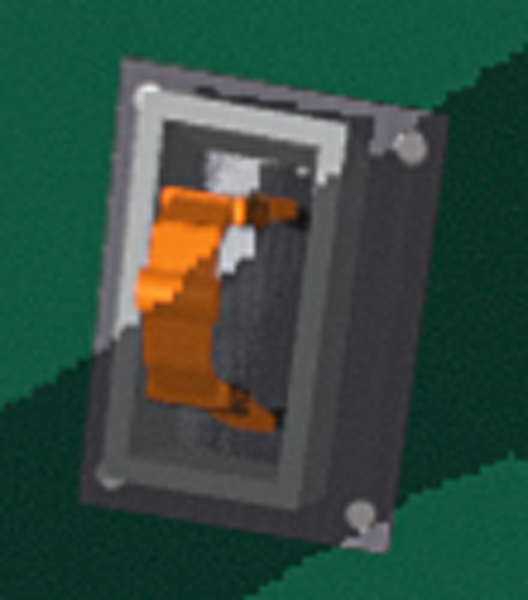

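The crop shows the pocket rim's inner corners at crop px (163,122), (318,150), (277,480) and (128,455). The tongs' crown is at about (185,295) and the jaws at (303,213) and (280,420), aligned with the pocket.

Run:
```python
from h import *
m=np.load("w3.npy",allow_pickle=True).item()
P=lambda u,v,z:at_z(m,205+u/4.8,35+v/4.8,z)[:2]
for n,z,pts in (("in",.08,[(163,122),(318,150),(277,480),(128,455)]),("out",.08,[(140,92),(350,125),(297,508),(105,475)]),("foot",.006,[(122,60),(448,117),(387,550),(80,500)])):
    C=np.array([P(u,v,z) for u,v in pts]); a=C[0]-C[3]; b=C[1]-C[2]; d=a+b
    print(n,C.round(4).tolist(),C.mean(0).round(4),"yaw",np.degrees(np.arctan2(-d[0],d[1])).round(1),[np.linalg.norm(C[i]-C[i-1]).round(4) for i in range(4)])
j=[P(303,213,.02),P(280,420,.02)]; print("jaws",j,(j[0]+j[1])/2,np.linalg.norm(j[0]-j[1]))
for z in (.165,.171): print("crown",z,P(185,295,z),P(150,290,z),P(165,190,z),P(150,400,z))
o=manip.outline_of("wrist","tongs"); 
for d in o[:3]:
    v,u=np.nonzero(d["region"]); print(d["p"],u.min(),u.max(),v.min(),v.max())
for c in ("scene","side"):
    manip.read_camera(c); print(c,[(round(d["p"],2),np.round(d["centre"],3).tolist()) for t in("tongs","tongs_grip") for d in manip.recognise(c,t)[:4] if abs(d["centre"][0]-.425)<.03])
```

```text
in [[0.4077, 0.2871], [0.4447, 0.2805], [0.431, 0.2031], [0.3939, 0.2097]] [0.4193 0.2451] yaw -10.1 [np.float64(0.0787), np.float64(0.0376), np.float64(0.0786), np.float64(0.0377)]
out [[0.4026, 0.2938], [0.4526, 0.286], [0.4357, 0.1962], [0.3878, 0.2048]] [0.4197 0.2452] yaw -10.1 [np.float64(0.0902), np.float64(0.0506), np.float64(0.0914), np.float64(0.0487)]
foot [[0.3855, 0.3111], [0.4737, 0.2958], [0.4531, 0.1795], [0.3652, 0.1947]] [0.4194 0.2453] yaw -10.0 [np.float64(0.1182), np.float64(0.0895), np.float64(0.1182), np.float64(0.0892)]
jaws [array([0.43427553, 0.27064843]), array([0.42542519, 0.21659178])] [0.42985036 0.24362011] 0.054776368327646124
crown 0.165 [0.42398579 0.24446153] [0.41683941 0.24551451] [0.42117831 0.26476343] [0.41539233 0.22368593]
crown 0.171 [0.42493603 0.2442351 ] [0.41788631 0.24527384] [0.42216652 0.2642624 ] [0.4164588  0.22374051]
0.83 233 269 74 124
0.79 43 188 60 134
0.73 158 258 186 270
scene [(0.87, [0.426, 0.238, 0.133]), (0.75, [0.421, 0.236, 0.124])]
side [(0.92, [0.422, 0.255, 0.122]), (0.97, [0.425, 0.253, 0.121])]
```

Request:
{"api": "play_rows", "payload": {"steps": [[[-0.006,0.007,0],-7.1,0.0854],[[-0.006,0.007,0],-7.1,0.0854],[[-0.006,0.007,0],-7.1,0.0854],[[-0.006,0.007,0],-7.1,0.0854],[[-0.006,0.007,0],-7.1,0.0854],[[-0.006,0.007,0],-7.1,0.0854],[[-0.006,0.007,0],-7.1,0.0854],[[-0.006,0.007,0],-7.1,0.0854],[[-0.006,0.007,0],-7.1,0.0854],[[-0.006,0.007,0],-7.1,0.0854],[[-0.006,0.007,0],-7.1,0.0854],[[-0.006,0.007,0],-7.1,0.0854]]}}

```text
time: 6.6
tcp_pos: [0.4212, 0.2459, 0.485]
orientation: [180.0, -0.0, 3.7]
force: [-0.2, 0.4, 0.3]
gripper_width: 0.996
gripper_force: 0.0
```

Request:
{"api": "play_rows", "payload": {"steps": [[[0,0,-0.03],-7.1,0.0854],[[0,0,-0.03],-7.1,0.0854],[[0,0,-0.03],0,0.0854],[[0,0,-0.03],0,0.0854],[[0,0,-0.03],0,0.0854],[[0,0,-0.02],0,0.0854],[[0,0,0],0,0.0854],[[0,0,0],0,0.0854],[[0,0,0],0,0.0854]]}}

```text
time: 7.35
tcp_pos: [0.4224, 0.2461, 0.3167]
orientation: [-179.9, -0.1, -10.2]
force: [0.5, -0.2, 0.5]
gripper_width: 1.0
gripper_force: 0.0
```

Run:
```python
from h import *
m=manip.camera_model("wrist"); im=manip.read_camera("wrist"); s=manip.read_state()
np.save("w4.npy",m,allow_pickle=True); save("w4",im)
print(s["time"],s["tcp_pos"],s["orientation"],s["joint_positions"]); print(m["xyz"],m["rotation"])
for t in ("tongs","tongs_grip"):
    print(t,[(round(d["p"],2),np.round(d["centre"],3).tolist(),np.round(proj(m,d["centre"])).tolist()) for d in manip.recognise("wrist",t)[:4]])
```

```text
7.4 [0.42256486 0.24628148 0.31710906] [-1.79847231e+02 -1.68840230e-01 -1.01932393e+01] [ -12.59924481   10.1519895   -23.21588299   87.83214958    4.03174031
   82.6130943  -136.18571795]
[0.48677171 0.23449241 0.44055591] [-1.50609607e+01  9.25770074e-02 -1.00216553e+02]
tongs [(0.88, [0.424, 0.244, 0.163], [319.0, 213.0]), (0.87, [0.381, 0.111, 0.192], [547.0, 254.0]), (0.63, [0.302, 0.224, 0.151], [372.0, 358.0])]
tongs_grip [(0.92, [0.303, 0.229, 0.153], [365.0, 360.0]), (0.83, [0.381, 0.107, 0.19], [550.0, 252.0]), (0.57, [0.422, 0.246, 0.163], [316.0, 217.0])]
```

View pics/w4.png

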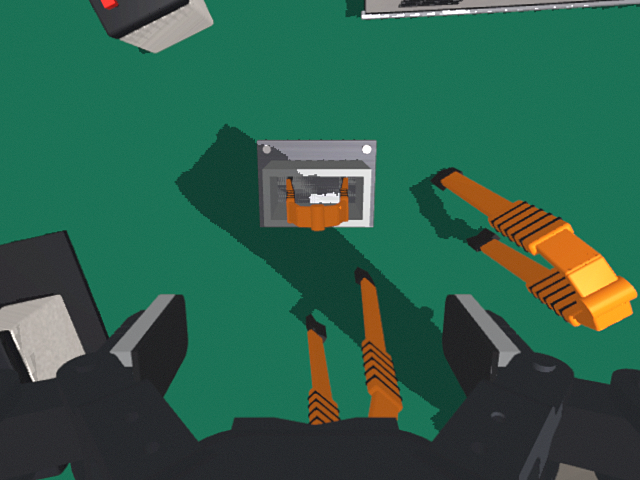

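The wrist view shows the tongs' crown centred at about (318,213), symmetric in the pocket. A look-alike's jaws are at (365,275) and (316,325), toward the robot.

Run:
```python
from h import *
m=np.load("w4.npy",allow_pickle=True).item(); m3=np.load("w3.npy",allow_pickle=True).item()
for n,u,v,z in (("crown top far",318,205,.171),("crown near",318,230,.165),("L",287,212,.16),("R",348,212,.16),("Lribs",287,185,.13),("Rribs",349,185,.13),("jawA",365,275,.01),("jawB",316,325,.01)):
    print(n,at_z(m,u,v,z).round(4))
for n,u,v,z in (("crownA",60,80,.22),("crownA",60,80,.26),("crownA2",110,125,.2),("B",175,255,.22)): print(n,at_z(m3,u,v,z).round(4))
```

```text
crown top far [0.4313 0.2427 0.171 ]
crown near [0.4132 0.2459 0.165 ]
L [0.428  0.2645 0.16  ]
R [0.4207 0.224  0.16  ]
Lribs [0.4416 0.2638 0.13  ]
Rribs [0.4335 0.219  0.13  ]
jawA [0.3135 0.2113 0.01  ]
jawB [0.2645 0.2737 0.01  ]
crownA [0.278  0.2566 0.22  ]
crownA [0.3003 0.2537 0.26  ]
crownA2 [0.3051 0.219  0.2   ]
B [0.3586 0.0984 0.22  ]
```

Request:
{"api": "play_rows", "payload": {"steps": [[[0.002,-0.001,-0.03],0,0.0854],[[0,0,-0.03],0,0.0854],[[0,0,-0.03],0,0.0854],[[0,0,-0.03],0,0.0854],[[0,0,-0.03],0,0.0854],[[0,0,-0.025],0,0.0854],[[0,0,-0.015],0,0.07],[[0,0,0],0,0.06],[[0,0,0],0,0.055],[[0,0,0],0,0.05],[[0,0,0],0,0.046],[[0,0,0],0,0.042]], "newtons": 40}}

```text
time: 8.5
tcp_pos: [0.4252, 0.246, 0.1272]
orientation: [-179.8, -0.2, -10.2]
force: [0.0, 0.5, 3.4]
gripper_width: 0.5
gripper_force: 10.3
```

Request:
{"api": "play_rows", "payload": {"steps": [[[0,0,0],0,0.042],[[0,0,0],0,0.042],[[0,0,0],0,0.042],[[0,0,0],0,0.042],[[0,0,0],0,0.042]]}}

```text
time: 8.92
tcp_pos: [0.4252, 0.2459, 0.1272]
orientation: [-179.8, -0.2, -10.2]
force: [-0.7, 0.9, 6.7]
gripper_width: 0.494
gripper_force: 10.8
```

Request:
{"api": "play_rows", "payload": {"steps": [[[0,0,0.02],0,0.042],[[0,0,0.025],0,0.042],[[0,0,0.025],0,0.042],[[0,0,0.025],0,0.042],[[0,0,0.025],0,0.042],[[0,0,0.025],0,0.042],[[0,0,0.025],0,0.042],[[0,0,0.025],0,0.042],[[0,0,0],0,0.042],[[0,0,0],0,0.042],[[0,0,0],0,0.042]]}}

```text
time: 9.83
tcp_pos: [0.4232, 0.2439, 0.3192]
orientation: [179.9, 0.1, -10.2]
force: [-0.6, 0.2, -1.4]
gripper_width: 0.493
gripper_force: 7.7
```

Run:
```python
from h import *
m=manip.camera_model("wrist"); im=manip.read_camera("wrist"); s=manip.read_state()
np.save("w5.npy",m,allow_pickle=True); save("w5",im)
print(s["time"],s["tcp_pos"],s["orientation"],s["force"],s["gripper_width"],s["joint_positions"][6])
# expected jaw pixels in tool frame
t=np.array(s["tcp_pos"]); R=Ro.from_euler("z",s["orientation"][2],degrees=True).as_matrix()
for n,p in dict(jawLfrontTop=(.009,.0185,-.098),jawLfrontBot=(.009,.0185,-.118),jawRtop=(.009,-.0185,-.098),jawRbot=(.009,-.0185,-.118),Lback=(.009,.024,-.118),Rback=(.009,-.024,-.118)).items(): print(n,np.round(proj(m,t+R@np.array(p)),1))
cv2.imwrite("pics/w5c.png",cv2.resize(im[100:340,160:480,::-1],None,fx=2.4,fy=2.4,interpolation=cv2.INTER_CUBIC))
```

```text
9.8833 [0.42294554 0.24376933 0.31866712] [ 1.79877088e+02  1.20059359e-01 -1.02104165e+01] [-0.69627825 -0.0121615  -0.92231721] 0.4937788211609659 -135.97687293918617
jawLfrontTop [280.7 223.3]
jawLfrontBot [283.3 214.8]
jawRtop [349.4 223.3]
jawRbot [346.7 214.8]
Lback [273.9 214.8]
Rback [356.1 214.7]
```

View pics/w5c.png

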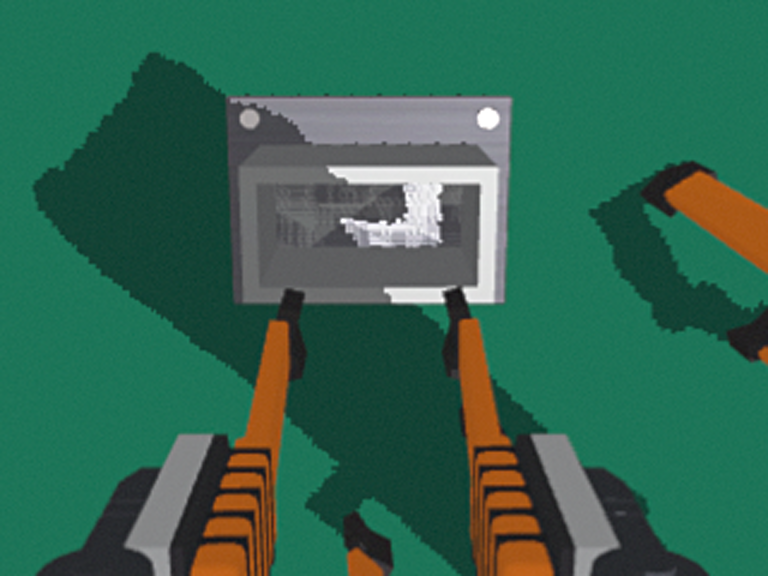

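The tongs are held at the flats. In crop px the jaw bottoms are at left x 283–302 and right x 445–465, y about 290, symmetric but slightly toward tool −x. Next I go over well 2 and measure jaws and mouth in one picture.

Request:
{"api": "play_rows", "payload": {"steps": [[[0.01,-0.01,0],0,0.042],[[0.02,-0.021,0],0,0.042],[[0.02,-0.021,0],0,0.042],[[0.02,-0.021,0],0,0.042],[[0.02,-0.021,0],0,0.042],[[0.02,-0.021,0],0,0.042],[[0.02,-0.021,0],0,0.042],[[0.02,-0.021,0],0,0.042],[[0.02,-0.021,0],0,0.042],[[0.015,-0.015,0],0,0.042],[[0.004,-0.005,0],0,0.042],[[0,0,0],0,0.042]]}}

```text
time: 10.88
tcp_pos: [0.6128, 0.0438, 0.3175]
orientation: [179.9, 0.2, -10.4]
force: [-0.4, -0.8, -1.2]
gripper_width: 0.49
gripper_force: 7.6
```

Request:
{"api": "play_rows", "payload": {"steps": [[[0,0,0],0,0.042],[[0,0,0],0,0.042]]}}

```text
time: 11.05
tcp_pos: [0.6115, 0.0487, 0.3197]
orientation: [-179.9, 0.1, -10.0]
force: [0.5, -0.4, -0.5]
gripper_width: 0.492
gripper_force: 7.6
```

```bash
cat >> h.py <<'E'
from scipy.optimize import least_squares
def circ(m,im,c,z=.13,r0=.033):
    g=cv2.GaussianBlur(im.min(2),(3,3),0).astype(np.float32); P=[]
    for a in np.arange(0,2*np.pi,.05):
        rr=np.arange(r0-.006,r0+.006,.0003)
        q=np.array([proj(m,[c[0]+r*np.cos(a),c[1]+r*np.sin(a),z]) for r in rr],np.float32)
        p=cv2.remap(g,q[None,:,0],q[None,:,1],1)[0]; d=p[3:]-p[:-3]; k=d.argmax()
        if d[k]>40: P.append([c[0]+(rr[k]+.00045)*np.cos(a),c[1]+(rr[k]+.00045)*np.sin(a)])
    P=np.array(P); f=least_squares(lambda q:np.hypot(*(P-q[:2]).T)-q[2],[*c,r0],loss="soft_l1",f_scale=.0005)
    return f.x,len(P)
E
python3 - <<'E'
from h import *
m5=np.load("w5.npy",allow_pickle=True).item(); t5=np.array([.42295,.24377,.31867])
R=Ro.from_euler("z",-10.2,degrees=True).as_matrix()
for v in (219,221,223):
    e=[R.T@(at_z(m5,u,v,t5[2]-.118)-t5) for u in (285.8,345.4,278,353.7)]; print(v,np.round(e,4).tolist())
m=manip.camera_model("wrist"); im=manip.read_camera("wrist"); s=manip.read_state()
np.save("w6.npy",m,allow_pickle=True); save("w6",im)
print(s["time"],s["tcp_pos"],s["orientation"],s["force"],s["gripper_width"],s["joint_positions"][6])
print(circ(m,im,(.611,.0467)))
E
```

```text
219 [[0.0065, 0.0171, -0.118], [0.0064, -0.0178, -0.118], [0.0065, 0.0217, -0.118], [0.0064, -0.0227, -0.118]]
221 [[0.0053, 0.0171, -0.118], [0.0052, -0.0178, -0.118], [0.0053, 0.0217, -0.118], [0.0052, -0.0227, -0.118]]
223 [[0.0041, 0.0171, -0.118], [0.004, -0.0179, -0.118], [0.0041, 0.0217, -0.118], [0.004, -0.0227, -0.118]]
11.1 [0.6115562  0.04877601 0.32008531] [-1.79934753e+02  6.16999371e-02 -1.00073914e+01] [-0.31045351  0.87609053 -0.7620792 ] 0.49531792517071804 -110.50726916698065
(array([0.61105012, 0.04681636, 0.03364833]), 114)
```

View pics/w6.png

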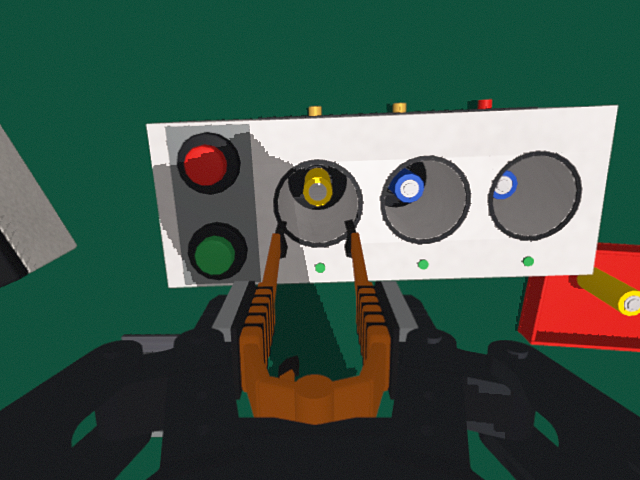

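Jaw tips are at (283,222) and (350,222) over well 2, whose mouth is at (318,203). The cell top is at (317,190), and blue cells are confirmed in the other two wells.

Run:
```python
from h import *
m=np.load("w6.npy",allow_pickle=True).item(); im=cv2.imread("pics/w6.png")[:,:,::-1].astype(int)
b=im[160:215,295:340]; y=(b[:,:,0]>1.5*b[:,:,2]+30)&(b[:,:,1]>1.3*b[:,:,2]+20)
v,u=np.nonzero(y); print(u.min()+295,u.max()+295,v.min()+160,v.max()+160)
for r in range(170,212,2): 
    c=np.nonzero(y[r-160])[0]; print(r,(c.min()+295,c.max()+295) if len(c) else None)
for U,V in ((317,190),(317,192)): print(at_z(m,U,V,.075))
s=manip.read_state(); print(s["tcp_pos"],s["dq"].round(2))
# bottom point of cell top: nearest edge
```

```text
303 332 168 206
170 (np.int64(309), np.int64(325))
172 (np.int64(307), np.int64(327))
174 (np.int64(306), np.int64(328))
176 (np.int64(305), np.int64(329))
178 (np.int64(305), np.int64(329))
180 (np.int64(305), np.int64(330))
182 (np.int64(304), np.int64(330))
184 (np.int64(304), np.int64(331))
186 (np.int64(304), np.int64(331))
188 (np.int64(303), np.int64(331))
190 (np.int64(303), np.int64(332))
192 (np.int64(303), np.int64(332))
194 (np.int64(303), np.int64(332))
196 (np.int64(304), np.int64(331))
198 (np.int64(305), np.int64(330))
200 (np.int64(306), np.int64(329))
202 (np.int64(308), np.int64(327))
204 (np.int64(311), np.int64(324))
206 (np.int64(316), np.int64(319))
208 None
210 None
[0.61233197 0.04691894 0.075     ]
[0.61058941 0.04722501 0.075     ]
[0.6115562  0.04877601 0.32008531] [-0.2  -0.34  0.15 -0.38  0.35 -0.04  0.2 ]
```

Request:
{"api": "play_rows", "payload": {"steps": [[[0.002,0,-0.015],0,0.042],[[0,0,-0.015],0,0.042],[[0,0,-0.015],0,0.042],[[0,0,-0.01],0,0.042],[[0,0,-0.003],0,0.042],[[0,0,0],0,0.042],[[0,0,0],0,0.042],[[0,0,0],0,0.042],[[0,0,0],0,0.042]]}}

```text
time: 11.85
tcp_pos: [0.6152, 0.0466, 0.2632]
orientation: [-180.0, -0.1, -10.2]
force: [0.9, 0.0, -1.1]
gripper_width: 0.492
gripper_force: 7.6
```

Run:
```python
from h import *
m=manip.camera_model("wrist"); im=manip.read_camera("wrist"); s=manip.read_state()
np.save("w7.npy",m,allow_pickle=True); save("w7",im)
print(s["time"],s["tcp_pos"],s["orientation"],s["force"],s["gripper_width"])
print(circ(m,im,(.611,.0467)))
# annotate expected jaw footprint around cell centre at z of jaw bottom
t=np.array(s["tcp_pos"]); zb=t[2]-.121
R=Ro.from_euler("z",-10.2,degrees=True).as_matrix()
im=im.copy()
for y in (-.0185,-.024,.0185,.024):
    p=proj(m,np.array([.6108,.0469,zb])+R@np.array([.009,y,0])); print("desired front corner",np.round(p,1))
u,v=np.round(proj(m,[.6108,.0469,zb])).astype(int); x0,y0=u-80,v-70
cv2.imwrite("pics/w7c.png",cv2.resize(im[y0:y0+120,x0:x0+160,::-1],None,fx=5,fy=5,interpolation=cv2.INTER_NEAREST)); print(x0,y0)
```

```text
11.9 [0.61512181 0.04656214 0.263023  ] [-1.79970435e+02 -1.02566127e-01 -1.02034368e+01] [-0.43588367 -0.16885197 -0.38162548] 0.4944650153933226
(array([0.61098518, 0.04675625, 0.03374514]), 119)
desired front corner [347.2 221.3]
desired front corner [356.5 221.3]
desired front corner [284.8 221.3]
desired front corner [275.5 221.3]
236 166
```

View pics/w7c.png

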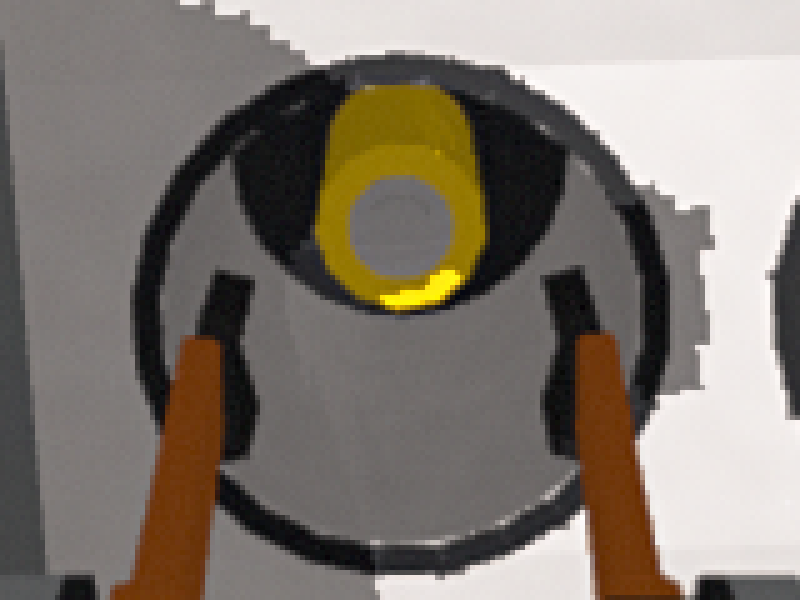

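The crop shows the jaws' front edges at about (283,220) and (349,220), against desired (280,221) and (352,221), so they are centred on the well and clear of the collar. Descending.

Request:
{"api": "play_rows", "payload": {"steps": [[[0,0,-0.008],0,0.042],[[0,0,-0.012],0,0.042],[[0,0,-0.012],0,0.042],[[0,0,-0.012],0,0.042],[[0,0,-0.012],0,0.042],[[0,0,-0.012],0,0.042],[[0,0,-0.012],0,0.042],[[0,0,-0.01],0,0.042],[[0,0,-0.005],0,0.042],[[0,0,0],0,0.042],[[0,0,0],0,0.042],[[0,0,0],0,0.042]]}}

```text
time: 12.9
tcp_pos: [0.6153, 0.0466, 0.1678]
orientation: [-180.0, -0.1, -10.2]
force: [0.0, -0.1, -1.1]
gripper_width: 0.497
gripper_force: 7.6
```

Request:
{"api": "play_rows", "payload": {"steps": [[[0,0,0],0,0.04],[[0,0,0],0,0.038],[[0,0,0],0,0.036],[[0,0,0],0,0.035],[[0,0,0],0,0.035],[[0,0,0],0,0.035],[[0,0,0],0,0.035],[[0,0,0],0,0.035],[[0,0,0],0,0.035],[[0,0,0],0,0.035]], "newtons": 35}}

```text
time: 13.73
tcp_pos: [0.6148, 0.0466, 0.1671]
orientation: [-180.0, -0.0, -10.2]
force: [-0.4, -0.2, 2.2]
gripper_width: 0.465
gripper_force: 34.9
```

Gripped: 39.7 mm opening at 35 N. Lifting.

Request:
{"api": "play_rows", "payload": {"steps": [[[0,0,0.006],0,0.035],[[0,0,0.012],0,0.035],[[0,0,0.014],0,0.035],[[0,0,0.016],0,0.035],[[0,0,0.016],0,0.035],[[0,0,0.016],0,0.035],[[0,0,0.016],0,0.035],[[0,0,0.016],0,0.035],[[0,0,0.016],0,0.035],[[0,0,0.016],0,0.035],[[0,0,0.016],0,0.035],[[0,0,0.01],0,0.035]]}}

```text
time: 14.73
tcp_pos: [0.6146, 0.0463, 0.3381]
orientation: [180.0, -0.0, -10.2]
force: [-0.5, -0.3, -1.5]
gripper_width: 0.462
gripper_force: 35.5
```

Run:
```python
from h import *
m=manip.camera_model("wrist"); im=manip.read_camera("wrist"); s=manip.read_state(); save("w8",im)
print(s["time"],s["tcp_pos"],s["orientation"],s["force"],s["gripper_width"],s["gripper_force"])
t=np.array(s["tcp_pos"]); R=Ro.from_euler("z",-10.2,degrees=True).as_matrix()
u,v=proj(m,t+R@np.array([-.004,0,-.093])); print("expected cell top px",u,v)
b=im.astype(int); y=(b[:,:,0]>1.5*b[:,:,2]+30)&(b[:,:,1]>1.3*b[:,:,2]+20)&(b[:,:,1]>.7*b[:,:,0])
n,l,st,ce=cv2.connectedComponentsWithStats(y.astype(np.uint8)); print([(st[i].tolist(),ce[i].round(1).tolist()) for i in range(1,n) if st[i][4]>60])
u0,v0=int(u),int(v)
for r in range(v0-50,v0+50,4):
    c=np.nonzero(y[r,u0-60:u0+60])[0]
    if len(c): print(r,c.min()+u0-60,c.max()+u0-60)
print([(round(d["p"],2),np.round(d["centre"],3)) for d in manip.recognise("wrist","cell_wrong")[:3]])
# tray pose, both estimates
C=np.array([[.0,0]]);ax=np.array([.5035,-.1762])-np.array([.4585,-.368]); ay=np.array([.4009,-.1522])-np.array([.3542,-.3425])
print("tray yaw",[np.degrees(np.arctan2(-a[0],a[1])) for a in (ax,ay)])
```

```text
14.7833 [0.61537723 0.04640142 0.33996992] [-179.94878218   -0.21731909  -10.22118273] [ 1.27554781 -0.29268503 -0.08317469] 0.4594061913344047 35.508208733954234
expected cell top px 314.40664353551773 249.1197666401335
[([387, 108, 12, 9, 106], [392.6, 112.1]), ([306, 111, 13, 10, 106], [312.1, 115.2]), ([303, 170, 25, 24, 474], [314.7, 181.5]), ([292, 201, 49, 70, 1976], [316.0, 232.9]), ([565, 265, 64, 45, 1297], [595.0, 285.4])]
203 307 324
207 303 329
211 300 331
215 298 334
219 298 334
223 296 336
227 296 336
231 295 337
235 295 338
239 294 339
243 293 339
247 292 340
251 292 340
255 294 338
259 296 336
263 299 332
267 304 327
279 347 347
[(0.78, array([0.617, 0.05 , 0.246])), (0.41, array([ 0.612, -0.01 ,  0.13 ])), (0.15, array([0.618, 0.046, 0.361]))]
tray yaw [np.float64(-13.203883660536931), np.float64(-13.788027137002821)]
```

Cell held upright and centred; now to the tray's free end.

Request:
{"api": "play_rows", "payload": {"steps": [[[-0.007,-0.012,0],0,0.035],[[-0.01,-0.018,0],0,0.035],[[-0.014,-0.025,0],0,0.035],[[-0.014,-0.025,0],0,0.035],[[-0.014,-0.025,0],0,0.035],[[-0.014,-0.025,0],0,0.035],[[-0.014,-0.025,0],0,0.035],[[-0.014,-0.025,0],0,0.035],[[-0.014,-0.025,0],0,0.035],[[-0.014,-0.025,0],0,0.035],[[-0.014,-0.025,0],0,0.035],[[-0.014,-0.025,0],0,0.035]]}}

```text
time: 15.83
tcp_pos: [0.4559, -0.2344, 0.3354]
orientation: [-180.0, 0.2, -10.2]
force: [0.1, -0.7, -2.2]
gripper_width: 0.461
gripper_force: 35.6
```

Request:
{"api": "play_rows", "payload": {"steps": [[[-0.014,-0.025,0],0,0.035],[[-0.014,-0.025,0],0,0.035],[[-0.006,-0.016,0],0,0.035],[[0,0,-0.02],0,0.035],[[0,0,-0.025],0,0.035],[[0,0,-0.025],0,0.035],[[0,0,-0.025],0,0.035],[[0,0,-0.02],0,0.035],[[0,0,-0.015],0,0.035],[[0,0,-0.01],0,0.035],[[0,0,0],0,0.035],[[0,0,0],0,0.035]]}}

```text
time: 16.83
tcp_pos: [0.4232, -0.2993, 0.1964]
orientation: [-180.0, 0.1, -10.2]
force: [0.4, 0.8, -1.6]
gripper_width: 0.468
gripper_force: 35.7
```

Run:
```python
from h import *
m=manip.camera_model("wrist"); im=manip.read_camera("wrist"); s=manip.read_state(); save("w9",im)
print(s["time"],s["tcp_pos"],s["orientation"],s["force"],s["gripper_width"],s["gripper_force"])
hsv=cv2.cvtColor(im,cv2.COLOR_RGB2HSV); r=((hsv[:,:,0]<6)|(hsv[:,:,0]>174))&(hsv[:,:,1]>150)&(hsv[:,:,2]>60)
v,u=np.nonzero(r); W=np.array([at_z(m,a,b,.03)[:2] for a,b in zip(u[::7],v[::7])]); 
print(cv2.minAreaRect(W.astype(np.float32)*1000))
for t in ("cell_wrong","tray"): print(t,[(round(d["p"],2),np.round(d["centre"],3)) for d in manip.recognise("wrist",t)[:3]])
for n,p in dict(tray=(.43,-.258),old=(.4545,-.2258),tgt=(.4203,-.2989)).items(): print(n,np.round(proj(m,[*p,.069])))
manip.read_camera("scene"); print([(round(d["p"],2),np.round(d["centre"],3)) for d in manip.recognise("scene","cell_wrong")[:4]])
```

```text
16.8833 [ 0.42390358 -0.29973279  0.19742313] [ 1.79981469e+02 -3.55175266e-02 -1.02014558e+01] [ 0.02255777  0.15116919 -1.6559192 ] 0.4656919689749439 35.662716063670814
((430.041015625, -258.588623046875), (199.14434814453125, 110.83193969726562), 76.19580841064453)
cell_wrong [(0.94, array([ 0.425, -0.301,  0.101]))]
tray [(0.85, array([ 0.433, -0.246,  0.008]))]
tray [246. 226.]
old [185. 197.]
tgt [315. 230.]
[(0.66, array([ 0.648, -0.036,  0.11 ])), (0.54, array([ 0.43 , -0.306,  0.083]))]
```

Request:
{"api": "play_rows", "payload": {"steps": [[[0,0,-0.01],0,0.035],[[0,0,-0.01],0,0.035],[[0,0,-0.008],0,0.035],[[0,0,-0.004],0,0.035],[[0,0,-0.002],0,0.035],[[0,0,-0.001],0,0.035],[[0,0,0],0,0.035],[[0,0,0],0,0.035],[[0,0,0],0,0.035]]}}

```text
time: 17.83
tcp_pos: [0.424, -0.2998, 0.1624]
orientation: [180.0, -0.1, -10.2]
force: [-0.2, -0.0, -1.4]
gripper_width: 0.462
gripper_force: 35.7
```

Request:
{"api": "play_rows", "payload": {"steps": [[[0,0,-0.001],0,0.035],[[0,0,-0.0005],0,0.035],[[0,0,0],0,0.035],[[0,0,0],0,0.035]]}}

```text
time: 18.17
tcp_pos: [0.424, -0.2998, 0.1611]
orientation: [180.0, -0.1, -10.2]
force: [-0.0, 0.5, 1.7]
gripper_width: 0.464
gripper_force: 35.7
```

Touchdown felt. Releasing gently.

Request:
{"api": "play_rows", "payload": {"steps": [[[0,0,0],0,0.039],[[0,0,0],0,0.04],[[0,0,0],0,0.041],[[0,0,0],0,0.042],[[0,0,0],0,0.043],[[0,0,0],0,0.043],[[0,0,0],0,0.043],[[0,0,0],0,0.043],[[0,0,0],0,0.043]], "newtons": 40}}

```text
time: 18.92
tcp_pos: [0.4236, -0.2996, 0.1605]
orientation: [180.0, 0.0, -10.2]
force: [-0.1, 0.4, -0.9]
gripper_width: 0.508
gripper_force: 5.6
```

Request:
{"api": "play_rows", "payload": {"steps": [[[0,0,0],0,0.043],[[0,0,0.005],0,0.043],[[0,0,0.01],0,0.043],[[0,0,0.015],0,0.043],[[0,0,0.02],0,0.043],[[0,0,0.025],0,0.043],[[0,0,0.025],0,0.043],[[0,0,0.025],0,0.043],[[0,0,0.025],0,0.043],[[0,0,0.015],0,0.043],[[0,0,0],0,0.043],[[0,0,0],0,0.043]]}}

```text
time: 19.92
tcp_pos: [0.424, -0.2998, 0.3268]
orientation: [179.9, -0.2, -10.2]
force: [-0.2, 1.1, -2.7]
gripper_width: 0.503
gripper_force: 5.6
```

Run:
```python
from h import *
m=manip.camera_model("wrist"); im=manip.read_camera("wrist"); s=manip.read_state(); save("w10",im)
print(s["time"],s["tcp_pos"],s["orientation"],s["force"],s["gripper_width"],s["gripper_force"])
for t in ("cell_wrong","tray"): print(t,[(round(d["p"],2),np.round(d["centre"],3)) for d in manip.recognise("wrist",t)[:3]])
b=im.astype(int); y=(b[:,:,0]>1.5*b[:,:,2]+30)&(b[:,:,1]>1.3*b[:,:,2]+20)&(b[:,:,1]>.7*b[:,:,0])
n,l,st,ce=cv2.connectedComponentsWithStats(y.astype(np.uint8)); print([(st[i].tolist(),ce[i].round(1).tolist()) for i in range(1,n) if st[i][4]>60])
for p in ((.4545,-.2258),(.4203,-.2989)): print("expect top/bot",np.round(proj(m,[*p,.069])),np.round(proj(m,[*p,.004])))
```

```text
19.9667 [ 0.42338555 -0.299372    0.32523951] [-1.79995730e+02  2.18275016e-02 -1.02008455e+01] [ 0.25808547 -0.10981581 -0.52776869] 0.5041970993928325 5.638230890035629
cell_wrong [(0.67, array([ 0.594, -0.104,  0.076])), (0.64, array([ 0.426, -0.296,  0.067]))]
tray [(0.62, array([ 0.429, -0.252,  0.004]))]
[([213, 152, 38, 35, 683], [233.2, 167.6]), ([606, 154, 34, 184, 5713], [623.2, 241.2]), ([302, 172, 27, 36, 557], [314.9, 188.0])]
expect top/bot [227. 171.] [239. 163.]
expect top/bot [314. 194.] [314. 183.]
```

The cell stands in the tray. I return the tongs high, clear of the look-alikes.

Request:
{"api": "play_rows", "payload": {"steps": [[[0,0.005,0.02],0,0.042],[[0,0.015,0.03],0,0.042],[[0,0.02,0.03],0,0.042],[[0,0.025,0.025],0,0.042],[[0,0.03,0.01],0,0.042],[[0,0.03,0],0,0.042],[[0,0.03,0],0,0.042],[[0,0.03,0],0,0.042],[[0,0.03,0],0,0.042],[[0,0.03,0],0,0.042],[[0,0.03,0],0,0.042],[[0,0.03,0],0,0.042]]}}

```text
time: 21.07
tcp_pos: [0.4229, 0.0068, 0.4392]
orientation: [180.0, 0.2, -10.2]
force: [0.3, -0.4, -0.5]
gripper_width: 0.491
gripper_force: 7.6
```

Request:
{"api": "play_rows", "payload": {"steps": [[[0,0.03,0],0,0.042],[[0,0.03,0],0,0.042],[[0,0.03,0],0,0.042],[[0,0.03,0],0,0.042],[[0,0.03,0],0,0.042],[[0,0.03,0],0,0.042],[[0,0.03,0],0,0.042],[[0,0.02,0],0,0.042],[[0,0.01,0],0,0.042],[[0,-0.0005,0],0,0.042],[[0,0,0],0,0.042],[[0,0,0],0,0.042]]}}

```text
time: 22.07
tcp_pos: [0.4243, 0.2429, 0.4402]
orientation: [179.9, -0.0, -10.4]
force: [0.5, -0.3, -0.7]
gripper_width: 0.495
gripper_force: 7.6
```

Request:
{"api": "play_rows", "payload": {"steps": [[[0,0,-0.02],0,0.042],[[0,0,-0.035],0,0.042],[[0,0,-0.035],0,0.042],[[0,0,-0.035],0,0.042],[[0,0,-0.035],0,0.042],[[0,0,-0.025],0,0.042],[[0,0,-0.015],0,0.042],[[0,0,0],0,0.042],[[0,0,0],0,0.042],[[0,0,0],0,0.042]]}}

```text
time: 22.9
tcp_pos: [0.4249, 0.2445, 0.2421]
orientation: [-179.9, -0.1, -10.3]
force: [-0.3, 0.2, -0.7]
gripper_width: 0.49
gripper_force: 7.6
```

Run:
```python
from h import *
m=manip.camera_model("wrist"); im=manip.read_camera("wrist"); s=manip.read_state(); save("w11",im)
print(s["time"],s["tcp_pos"],s["orientation"],s["force"],s["gripper_width"])
# jaw front: darkest black pixels near expected
t=np.array(s["tcp_pos"]); R=Ro.from_euler("z",-10.2,degrees=True).as_matrix()
for y in (-.021,.021):
    print("front bottom expect",np.round(proj(m,t+R@np.array([.005,y,-.121])),1))
g=im.max(2)
for u in (279,282,285,346,349,352): print(u,[int(x) for x in g[205:245:2,u]])
```

```text
22.95 [0.42496898 0.24498041 0.24239903] [-1.79882936e+02 -1.78559310e-01 -1.02853903e+01] [-0.57308487  0.48493006  0.44386421] 0.4910434452540578
front bottom expect [349.9 220.9]
front bottom expect [278.9 221. ]
279 [102, 111, 102, 110, 104, 103, 113, 99, 35, 32, 34, 30, 36, 34, 47, 166, 169, 168, 170, 168]
282 [109, 110, 102, 109, 111, 113, 113, 114, 38, 33, 35, 31, 35, 40, 34, 33, 36, 34, 34, 31]
285 [111, 115, 111, 110, 110, 110, 109, 113, 67, 30, 36, 48, 75, 94, 98, 93, 93, 61, 32, 29]
346 [241, 243, 238, 236, 241, 236, 241, 210, 58, 27, 35, 43, 62, 84, 98, 98, 66, 45, 34, 30]
349 [242, 241, 237, 244, 249, 239, 245, 194, 26, 32, 35, 34, 41, 38, 32, 35, 38, 35, 41, 36]
352 [90, 94, 163, 89, 87, 88, 89, 61, 33, 29, 33, 32, 40, 37, 153, 169, 166, 164, 162, 162]
```

Request:
{"api": "play_rows", "payload": {"steps": [[[0,0,-0.012],0,0.042],[[0,0,-0.015],0,0.042],[[0,0,-0.015],0,0.042],[[0,0,-0.015],0,0.042],[[0,0,-0.015],0,0.042],[[0,0,-0.015],0,0.042],[[0,0,-0.012],0,0.042],[[0,0,-0.008],0,0.042],[[0,0,-0.005],0,0.042],[[0,0,0],0,0.042],[[0,0,0],0,0.042],[[0,0,0],0,0.042]]}}

```text
time: 23.95
tcp_pos: [0.4244, 0.2455, 0.1295]
orientation: [-179.9, -0.1, -10.2]
force: [0.6, -0.2, -0.7]
gripper_width: 0.49
gripper_force: 7.6
```

Request:
{"api": "play_rows", "payload": {"steps": [[[0,0,-0.001],0,0.042],[[0,0,-0.001],0,0.042],[[0,0,0],0,0.043],[[0,0,0],0,0.044],[[0,0,0],0,0.045],[[0,0,0],0,0.047],[[0,0,0],0,0.05],[[0,0,0],0,0.06],[[0,0,0],0,0.075],[[0,0,0],0,0.0854],[[0,0,0],0,0.0854],[[0,0,0],0,0.0854]]}}

```text
time: 24.95
tcp_pos: [0.4237, 0.245, 0.1265]
orientation: [-180.0, -0.0, -10.2]
force: [-0.2, 0.6, 1.0]
gripper_width: 1.002
gripper_force: 0.0
```

Request:
{"api": "play_rows", "payload": {"steps": [[[0,0,0.005],0,0.0854],[[0,0,0.015],0,0.0854],[[0,0,0.025],0,0.0854],[[0,0,0.03],0,0.0854],[[0,0,0.03],0,0.0854],[[0,0,0.03],0,0.0854],[[0,0,0.03],0,0.0854],[[0,0,0.025],0,0.0854],[[0,0,0],0,0.0854],[[0,0,0],0,0.0854],[[0,0,0],0,0.0854]]}}

```text
time: 25.87
tcp_pos: [0.4233, 0.2447, 0.316]
orientation: [180.0, 0.0, -10.2]
force: [-0.5, -0.7, 0.2]
gripper_width: 1.001
gripper_force: 0.0
```

Run:
```python
from h import *
for c in ("wrist","side","scene"):
    m=manip.camera_model(c); im=manip.read_camera(c); s=manip.read_state(); save(c+"12",im)
    print(s["time"],s["tcp_pos"],s["force"],s["gripper_width"])
    for t in ("tongs","cell_wrong"): print(c,t,[(round(d["p"],2),np.round(d["centre"],3).tolist()) for d in manip.recognise(c,t)[:4]])
```

```text
25.9167 [0.42304196 0.24442902 0.3153251 ] [-1.01984766 -0.00586613  0.0821056 ] 1.0036278075363518
wrist tongs [(0.98, [0.382, 0.11, 0.189]), (0.91, [0.42, 0.245, 0.164]), (0.8, [0.302, 0.224, 0.149])]
wrist cell_wrong [(0.45, [0.434, 0.244, 0.005])]
26.0667 [0.4230537  0.2444749  0.31516415] [-0.44796536 -0.57056237  0.91921803] 0.9959084424400321
side tongs [(0.84, [0.378, 0.112, 0.183]), (0.8, [0.419, 0.255, 0.119]), (0.67, [0.417, -0.292, 0.045]), (0.63, [0.282, 0.263, 0.15])]
side cell_wrong [(0.81, [0.42, -0.292, 0.048]), (0.55, [0.566, 0.122, 0.091])]
26.2167 [0.42338503 0.24474434 0.3157837 ] [-0.55012559  0.07624787 -0.39999124] 0.9975982005830801
scene tongs [(0.94, [0.381, 0.104, 0.144]), (0.9, [0.304, 0.223, 0.135]), (0.85, [0.42, 0.235, 0.13])]
scene cell_wrong [(0.57, [0.429, -0.303, 0.049])]
```

Request:
{"api": "play_rows", "payload": {"steps": [[[0.01,-0.007,0],0,0.05],[[0.024,-0.017,0],0,0.02],[[0.024,-0.017,0],0,0],[[0.024,-0.017,0],0,0],[[0.024,-0.017,0],0,0],[[0.024,-0.017,0],0,0],[[0.024,-0.017,-0.02],0,0],[[0.012,-0.008,-0.03],0,0],[[0,0,-0.03],0,0],[[0,0,-0.03],0,0],[[0,0,-0.01],0,0],[[0,0,0],0,0]]}}

```text
time: 27.32
tcp_pos: [0.588, 0.1262, 0.1928]
orientation: [179.8, 0.4, -10.2]
force: [-0.9, 0.2, -0.9]
gripper_width: -0.001
gripper_force: 0.0
```

Request:
{"api": "play_rows", "payload": {"steps": [[[0,0,-0.01],0,0],[[0,0,-0.01],0,0],[[0,0,-0.004],0,0],[[0,0,0],0,0],[[0,0,0],0,0],[[0,0,0],0,0]]}}

```text
time: 27.82
tcp_pos: [0.5901, 0.1282, 0.1734]
orientation: [-180.0, -0.1, -10.2]
force: [-0.2, -0.5, -1.0]
gripper_width: -0.002
gripper_force: 0.0
```

Request:
{"api": "play_rows", "payload": {"steps": [[[0,0,-0.002],0,0],[[0,0,-0.002],0,0],[[0,0,-0.002],0,0],[[0,0,0],0,0],[[0,0,0],0,0],[[0,0,0],0,0]]}}

```text
time: 28.32
tcp_pos: [0.5903, 0.1282, 0.1672]
orientation: [-179.9, -0.1, -10.2]
force: [1.0, 0.5, 2.5]
gripper_width: 0.004
gripper_force: 1.7
```

Request:
{"api": "play_rows", "payload": {"steps": [[[0,0,-0.002],0,0],[[0,0,-0.001],0,0],[[0,0,0],0,0],[[0,0,0],0,0],[[0,0,0],0,0]]}}

```text
time: 28.73
tcp_pos: [0.5903, 0.1283, 0.1648]
orientation: [-180.0, -0.1, -10.2]
force: [0.1, -0.2, 7.7]
gripper_width: 0.001
gripper_force: 3.9
```

Request:
{"api": "play_rows", "payload": {"steps": [[[0,0,-0.002],0,0],[[0,0,0],0,0],[[0,0,0],0,0],[[0,0,0],0,0]]}}

```text
time: 29.07
tcp_pos: [0.5904, 0.1283, 0.1647]
orientation: [-180.0, -0.2, -10.2]
force: [-2.8, -1.7, 15.4]
gripper_width: -0.003
gripper_force: 7.5
```

Hard stop reached: 15 N with no further travel. Releasing and retreating.

Request:
{"api": "play_rows", "payload": {"steps": [[[0,0,0.005],0,0],[[0,0,0.01],0,0],[[0,0,0.02],0,0],[[0,0,0.03],0,0],[[0,0,0.03],0,0],[[0,0,0.03],0,0],[[0,0,0.02],0,0],[[0,0,0],0,0],[[0,0,0],0,0],[[0,0,0],0,0]]}}

```text
time: 29.9
tcp_pos: [0.5887, 0.1275, 0.3047]
orientation: [179.9, 0.2, -10.2]
force: [-0.7, 0.6, -0.3]
gripper_width: 0.003
gripper_force: 0.0
```

Run:
```python
from h import *
for c in ("side","scene"):
    manip.read_camera(c)
    for t in ("tongs","cell_wrong","start_top"): print(c,t,[(round(d["p"],2),np.round(d["centre"],3).tolist()) for d in manip.recognise(c,t)[:4]])
s=manip.read_state(); print(s["time"],s["tcp_pos"],s["force"])
print(manip.sign_off())
```

```text
side tongs [(0.98, [0.277, 0.262, 0.151]), (0.71, [0.374, 0.11, 0.182]), (0.58, [0.423, 0.258, 0.124])]
side cell_wrong [(0.56, [0.418, -0.289, 0.047])]
side start_top [(0.61, [0.587, 0.127, 0.151]), (0.53, [0.629, 0.378, 0.096])]
scene tongs [(0.76, [0.302, 0.221, 0.132]), (0.65, [0.423, 0.238, 0.132]), (0.64, [0.382, 0.102, 0.144])]
scene cell_wrong [(0.74, [0.43, -0.306, 0.046])]
scene start_top [(0.59, [0.599, 0.125, 0.153]), (0.59, [0.43, -0.307, 0.046]), (0.34, [0.435, 0.223, 0.057]), (0.21, [0.649, -0.036, 0.109])]
30.3 [0.58944219 0.1278721  0.30597892] [-0.22838205  1.5119694   0.67399602]
the job is handed in; nothing more can be done
None
```

The job is handed in at about 30 s of the 64 s limit, with no verdict returned: the yellow cell from well 2 stands in the reject tray, the tongs are back in their holder, and start was pressed to its stop and released.

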